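Load the ice shaver and crank its presser down

ROBOT

A 7-joint arm with a two-finger parallel gripper is mounted at the origin on the work surface. World frame = base frame: x ahead of the robot, y to its left, z up, the work surface at z = 0. Lengths are in mm, angles in rad, forces in N, time in s.
With the tool pointing down it reaches from about 400 to 850 mm from the base axis. Payload 10.4 kg.
Tool frame: the origin (TCP) lies on the front face of the gripper's body, between the roots of the fingers; the fingertips stand 73 mm ahead of it and the grasp point (between the pads) lies 54 mm ahead of it; z points along the fingers, y is the line along which they close (so a half turn about z gives the same grasp; the last joint's range is limited). The gripper opens to 85 mm and grips with 20 to 120 N. Pads are 22 mm wide; open, the fingers measure 114 mm over their backs; the gripper's body (76 mm by 85 mm) begins 54 mm behind the grasp point. The pads swing forward as they close: fully open they stand 13 mm farther back than shut.
Start: joints at [-1.308, 0.332, -0.065, 1.46, 0.022, 1.35, -0.088], TCP at [176.189, 599.667, 303.938] pointing down, gripper open.
Joint ranges: [-2.6, 2.6], [-0.5, 2.12], [-1.47, 1.34], [0.16, 2.42], [-1.27, 4.41], [0.06, 2.06], [-2.6, 2.6]. Speed limits (rad/s): [2.22, 2.22, 2.79, 2.79, 3.14, 3.14, 3.14].

INTERFACE

Orientations are given as a unit quaternion [x, y, z, w].
In Python, from plant import ctrl gives the robot as it stands. The module is installed in compiled form; this text tells all that it offers.
- The arm moves only by the tool play_rows, never from a script. Its argument "steps" is a list that holds one entry, the list of rows, each a list of 5 numbers: the opening in per cent of the stroke, from 0 (shut) to 100 (fully open), then the shift along the world's x, y, z in m, then the turn about the world's z in rad. A call has 1 to 12 rows; each row shifts and turns the commanded pose from where the row before left it; what a row does not reach is not made up. A row lasts 1/10 s, in which the tool goes at most 50 mm and 8.59 degrees, less where a joint would pass 70% of its speed; a pose out of reach is approached as far as the arm can. A call with a gripper value outside its range is refused whole. The fingers move at their own pace and stop on an object; the grip force is fixed at half the most. Time passes only in rows, so rows that do not move let the fingers close. It gives the time, the measured TCP pose, the force, the opening and the grip force at its end, in the units of the state.
- ctrl.observe(): the state, without advancing time (a new reading comes with each control period).
- ctrl.capture(name): name is "side" or "top" or "wrist"; returns the picture (400x640x3 uint8, blue, green, red); there is no depth.
- ctrl.camera_model(name): a dict with "vfov" (degrees; the focal length in pixels is half the picture's height over the tangent of half this angle, whatever the lens; pixels are square), "cx", "cy" (the principal point, pixels), "position" and "rotation" of the camera in the world. Camera axes: x right, y down, z forward; pixel columns grow to the right and rows downward; lengths in mm; the calibration is good to about 2 mm. A picture is of the moment at which its call begins: read the wrist's pose just before it. camera_model takes no time and is no camera call; for the wrist camera it gives the pose at the moment of the call.
- ctrl.job_done(): hands the job in; it is judged then, once.
The state is a dict: "time": time; "joints": joint angles; "dq": joint speeds; "tau": joint torques, N m; "eef_pos": TCP position; "ee_rot": TCP orientation; "force": force on the tool from outside, world axes, zero at the start; "moment": the same for the moment, N m; "gripper_width": opening from 0.0 (shut) to 1.0 (fully open); "finger_force": force on a finger pad.
Only numpy, scipy, OpenCV 4.12 (cv2) and the standard library are available. Lean on these libraries where they do the work, as an engineer would, in place of code of your own. Each camera call takes 0.05 s, during which the arm holds its last target. There are 200 camera calls.

TASK

Stand the clear ice block in the shaver's loading tray, same way up as it stands now and without dropping it, and slide the tray fully home under the presser. Then crank the handwheel clockwise, regripping as often as needed, until the white presser foot holds the block down and the red mark on the wheel's rim has come round to the yellow pointer. Leave the other things on the bench where they are.

Things in the scene. Friction and masses are not known exactly. Their poses are not given: they have to be found in the camera images.
- shaver: Teal and grey block-ice shaver, fixed. Origin: on the bench, straight below the handwheel's axis. z up; x points from the wheel's axis to the rear column; y is the way the loading tray slides out. Grey bed: x -65 to 65, y -100 to 300 mm, top 20 mm above the bench. Teal column: 80 mm wide, x 75 to 125, up to 180 mm. 
- head (a point): Middle of the shaver's teal head, on the wheel's axis, 165 mm above the bench. The head is 66 mm wide (shaver x -40 to 125), 150 to 180 mm above the bench.
- pointer (a point): Tip of the small yellow pointer, 243 mm above the bench, 67 mm from the wheel's axis on the shaver's +x side. It sits on a teal post 24 mm wide (shaver x 78 to 96) that rises to 245 mm just outside the rim: fingers gripping the rim cannot pass it.
- wheel (a joint): Angle of the black handwheel (rad), upright axis, grows clockwise seen from above; stops at 0 and 7.2. The red mark on the rim stands at the yellow pointer at 0 and again at 6.283; it starts 0.9 to 2.4 past the pointer. Turning it takes about 0.12 N m and it stays where it is left. Each rad lowers the presser 5 mm.
- wheel_hub (a point): Point on the wheel's axis level with the rim's top, 224 mm above the bench. The wheel is a smooth dish 130 mm across: upright rim 13 mm thick (radius 52 to 65), 190 to 224 mm above the bench; inside it a solid web, top at 196 mm, and a hub of radius 14, top at 207 mm. Grip it across the rim from above, one finger inside, on the half away from the post.
- foot: White presser foot, disc 60 mm across and 12 mm thick, on a rod below the head, on the wheel's axis. Origin: centre of its underside, 114 mm above the bench at wheel angle 0, 5 mm lower per rad of the wheel. Sprung: it first touches the loaded block at a wheel angle of about 5.5 and then gives way, pressing with about 5 N at 6.28.
- tray (a joint): How far the loading tray is out (m): 0 is fully home (against a stop, tray centred under the presser), up to 0.16; starts at 0.125 to 0.155. It slides along the shaver's y axis, with about 1.5 N of friction, and stays where left.
- tray_floor (a point): Centre of the aluminium loading tray's inner floor, 27 mm above the bench. Inside 80 mm (shaver x) by 104 mm (shaver y); the walls are 5 mm thick and 8 mm high above the floor.
- tray_paddle (a point): Middle of the top edge of the outer face of the tray's orange push paddle, 77 mm above the bench. The paddle is an upright plate 60 mm wide (shaver x), 10 mm thick, from 22 to 77 mm above the bench, its outer face 135 mm from the tray's centre (shaver +y); push it towards shaver -y.
- block: Clear pale-blue solid plastic ice block with a blue core, loose, 80 mm (its x) by 55 mm (its y) by 60 mm tall, about 0.3 kg. Origin: centre of its underside; z up. Its 80 mm side lies along the shaver's y axis in the tray, either way round.
- pinch_bowl: Terracotta pinch bowl, 90 mm across, 40 mm tall, loose; leave alone.
- mug: Blue mug, 80 mm across, 95 mm tall, loose; leave alone.
- syrup: Amber bottle, 64 mm across, 190 mm tall, loose; leave alone.
- jar: Glass jar, 80 mm across, 110 mm tall, loose; leave alone.
- ice_tray: Blue ice cube tray, 110 by 200 by 35 mm, loose; leave alone.
- scoop_spoon: Steel spoon, 180 mm long, lying on the bench, loose; leave alone.
Things that resemble listed ones, but are neither listed nor needed, are in the scene too. Leave any green look-alike of the block alone.

How it is judged:
By the outcome, as a careful person would: the job done as asked, in the order asked, and still so for the second after the job is handed in, with the robot touching nothing.
It also fails if it takes over 72 s, if anything falls off the work surface, if the arm or the gripper's body presses on something with over 40 N, if the wrist force passes 120 N, or if a joint passes its speed limit or range.

## Working session

There is one attempt and no reset: what is moved stays moved. The work goes in short steps, Python scripts to look and compute and a tool call to move; the robot and the scene stay as the last step left them, time stands still between calls to the robot, and variables do not carry over. Pictures are saved under pics/ and viewed, at most 10 in all, crops included, and the job is handed in when it is done.

Besides the shell and the picture viewer there is one more tool, called after "Request:" by a JSON object that holds its "method" and its "body". play_rows: Moves the arm, as the interface text tells. Its arguments: {"type":"object","properties":{"steps":{"type":"array"}},"required":["steps"]}

```bash
mkdir -p pics
cat > h.py <<'E'
import numpy as np, cv2
from plant import ctrl
def cam(n):
    m=ctrl.camera_model(n); f=200/np.tan(np.radians(m['vfov'])/2)
    return f,m['cx'],m['cy'],np.array(m['position'],float),np.array(m['rotation'],float)
def ray(c,u,v,z):
    f,cx,cy,p,R=c; d=R@np.array([(u-cx)/f,(v-cy)/f,1]); return p+d*(z-p[2])/d[2]
def proj(c,P):
    f,cx,cy,p,R=c; q=R.T@(np.array(P,float)-p); return np.array([f*q[0]/q[2]+cx,f*q[1]/q[2]+cy])
E
python3 - <<'E'
from h import *
s=ctrl.observe(); print(s)
for n in ('top','side'):
    print(n,ctrl.camera_model(n)); cv2.imwrite(f'pics/{n}0.png',ctrl.capture(n))
E
```

```text
{'time': 0.0, 'joints': array([-1.30761007,  0.33288634, -0.06466748,  1.46095651,  0.02155561,
        1.34990861, -0.08850793]), 'dq': array([-0.00030218, -0.00120246,  0.0011095 ,  0.0018646 , -0.00054939,
        0.0009469 , -0.00016966]), 'tau': array([ 1.77042261e-04, -6.25470543e+01,  4.93981526e-02, -3.91586065e+01,
        1.63134676e-02,  1.04880048e-02, -1.43549590e-05]), 'eef_pos': array([176.12378748, 599.37880117, 303.09947812]), 'ee_rot': array([ 1.42420735e-01,  9.89805939e-01, -7.27731024e-04, -8.64522791e-05]), 'force': array([-5.64104848e-01, -9.03642525e-02,  1.81741741e-04]), 'moment': array([ 0.08768608,  0.0386562 , -0.03613713]), 'finger_force': 0.0, 'gripper_width': 0.9969987159112009}
top {'vfov': 57.79975013651406, 'cx': 315.25181355985933, 'cy': 198.38597908895295, 'position': array([ 439.78752642,    3.57040678, 1443.79306795]), 'rotation': array([-0.69995478,  0.71238246, -0.04328973,  0.02646762])}
side {'vfov': 56.673433836939815, 'cx': 318.63191886117, 'cy': 192.94425407918146, 'position': array([ 133.54954353, 1024.51689176, 1015.75138555]), 'rotation': array([-0.1717545 ,  0.878828  , -0.43813568,  0.07873291])}
```

View pics/top0.png

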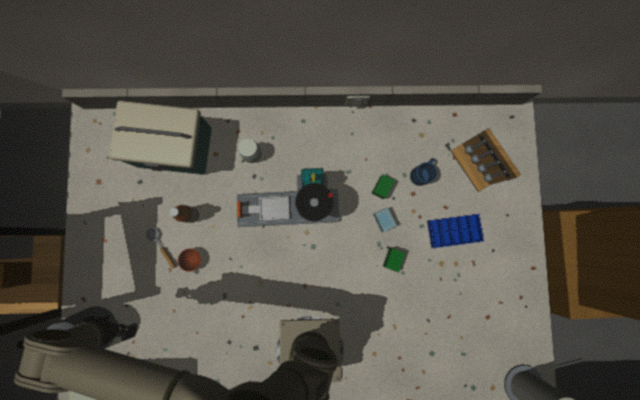

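View pics/side0.png

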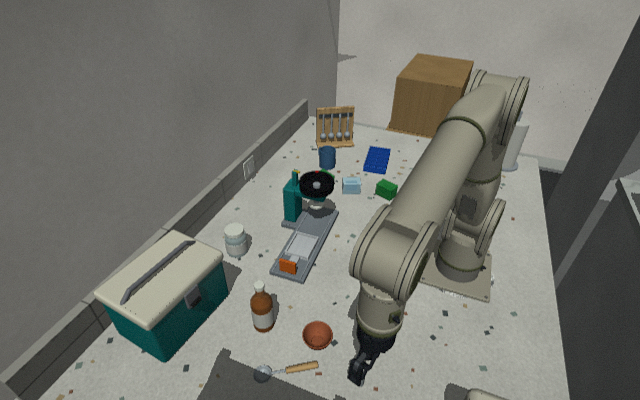

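```bash
cat > h.py <<'E'
import numpy as np, cv2
from scipy.spatial.transform import Rotation as Ro
from plant import ctrl
def cam(n):
    m=ctrl.camera_model(n); f=200/np.tan(np.radians(m['vfov'])/2)
    return f,m['cx'],m['cy'],np.array(m['position'],float),Ro.from_quat(m['rotation']).as_matrix()
def ray(c,u,v,z):
    f,cx,cy,p,R=c; d=R@np.array([(u-cx)/f,(v-cy)/f,1]); return p+d*(z-p[2])/d[2]
def proj(c,P):
    f,cx,cy,p,R=c; q=R.T@(np.array(P,float)-p); return np.array([f*q[0]/q[2]+cx,f*q[1]/q[2]+cy])
def blob(img,lo,hi,box=None):
    m=cv2.inRange(cv2.cvtColor(img,cv2.COLOR_BGR2HSV),lo,hi)
    if box: k=np.zeros_like(m);x0,y0,x1,y1=box;k[y0:y1,x0:x1]=1;m=m*k
    n,l,st,ce=cv2.connectedComponentsWithStats(m)
    return sorted([(int(st[i,4]),ce[i].round(1).tolist(),st[i,:4].tolist()) for i in range(1,n)],reverse=True)[:4],m
def state():
    s=ctrl.observe(); R=Ro.from_quat(s['ee_rot']).as_matrix()
    print('t',round(s['time'],2),'tcp',s['eef_pos'].round(1),'yaxis',np.degrees(np.arctan2(R[1,1],R[0,1])).round(1),'z',R[:,2].round(3),'q',s['joints'].round(2),'F',s['force'].round(1),'g',round(float(s['gripper_width']),2),round(float(s['finger_force']),1)); return s
E
python3 - <<'E'
from h import *
im=cv2.imread('pics/top0.png'); c=cam('top')
for nm,u,v,z in [('wheel',314,201.5,224),('block',386,219,60),('paddle',238.5,210,77),('tray',274,208,27),('bedcornerUL',237,193,20),('bedLL',238,226,20),('bedR',340,219,20),('mark',330,194,224),('pointer',313,177,243),('green1',384,186,60),('green2',395,259,60),('mug',424,173,95),('ice',455,231,35),('bottle',176,213,190)]:
    print(nm,ray(c,u,v,z).round(0))
cr=cv2.resize(im[160:270,225:425],None,fx=4,fy=4,interpolation=cv2.INTER_CUBIC)
cv2.imwrite('pics/c1.png',cv2.convertScaleAbs(cr,alpha=1.5))
state()
E
```

```text
wheel [550. -22. 224.]
block [ 493. -301.   60.]
paddle [536. 259.  77.]
tray [545. 131.  27.]
bedcornerUL [607. 276.  20.]
bedLL [477. 272.  20.]
bedR [ 497. -128.   20.]
mark [574. -77. 224.]
pointer [631. -20. 243.]
green1 [ 620. -298.   60.]
green2 [ 340. -329.   60.]
mug [ 663. -444.   95.]
ice [ 442. -575.   35.]
bottle [521. 452. 190.]
t 0.1 tcp [176.1 599.4 303.2] yaxis 73.6 z [-0.    -0.001 -1.   ] q [-1.31  0.33 -0.06  1.46  0.02  1.35 -0.09] F [ 0.3 -0.2 -0.3] g 1.0 0.0
```

View pics/c1.png

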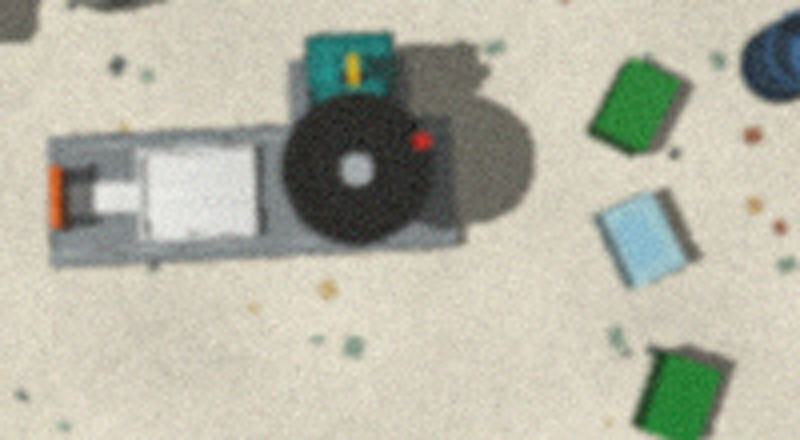

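Request:
{"method": "play_rows", "body": {"steps": [[[100,0.0305,-0.028,0.012,-0.1],[100,0.0305,-0.028,0.012,-0.1],[100,0.0305,-0.028,0.012,-0.1],[100,0.0305,-0.028,0.012,-0.1],[100,0.0305,-0.028,0.012,-0.1],[100,0.0305,-0.028,0.012,-0.1],[100,0.0305,-0.028,0.012,-0.1],[100,0.0305,-0.028,0.012,-0.1],[100,0.0305,-0.028,0.012,-0.1],[100,0.0085,-0.043,0,-0.1],[100,0.0085,-0.043,0,-0.1],[100,0.0085,-0.043,0,-0.1]]]}}

```text
time: 1.3
eef_pos: [476.3, 216.8, 411.6]
ee_rot: [0.678, 0.735, -0.0, -0.0]
force: [1.0, 0.0, -0.0]
gripper_width: 0.996
finger_force: 0.0
```

Request:
{"method": "play_rows", "body": {"steps": [[[100,0.0085,-0.043,0,-0.1],[100,0.0085,-0.043,0,-0.1],[100,0.0085,-0.043,0,-0.1],[100,0.0085,-0.043,0,-0.1],[100,0.0085,-0.043,0,-0.1],[100,-0.004,-0.0435,0,-0.1],[100,-0.004,-0.0435,0,-0.1],[100,-0.004,-0.0435,0,-0.1],[100,-0.004,-0.0435,-0.01,-0.1],[100,-0.004,-0.0435,-0.02,-0.1],[100,-0.004,-0.0435,-0.02,-0.1],[100,-0.004,-0.0435,-0.02,-0.1]]]}}

```text
time: 2.5
eef_pos: [490.2, -302.3, 341.2]
ee_rot: [0.975, 0.224, 0.0, 0.0]
force: [0.6, 1.1, 0.1]
gripper_width: 1.0
finger_force: 0.0
```

Run:
```python
from h import *
state(); c=cam('wrist'); im=ctrl.capture('wrist'); cv2.imwrite('pics/w1.png',im)
for n in ('top','side'): cv2.imwrite(f'pics/{n}1.png',ctrl.capture(n))
print(c[3],c[4].round(2), proj(c,[493,-301,60]))
```

```text
t 2.5 tcp [ 490.2 -302.3  341.2] yaxis -64.1 z [ 0.001  0.    -1.   ] q [-0.24  0.26  0.87  1.58 -0.2   1.4  -0.47] F [0.6 1.1 0.1] g 1.0 0.0
[ 551.83081057 -271.95360965  410.87788519] [[ 0.44 -0.87 -0.24]
 [-0.9  -0.42 -0.12]
 [-0.    0.27 -0.96]] [312.42628011 175.08121513]
```

View pics/w1.png

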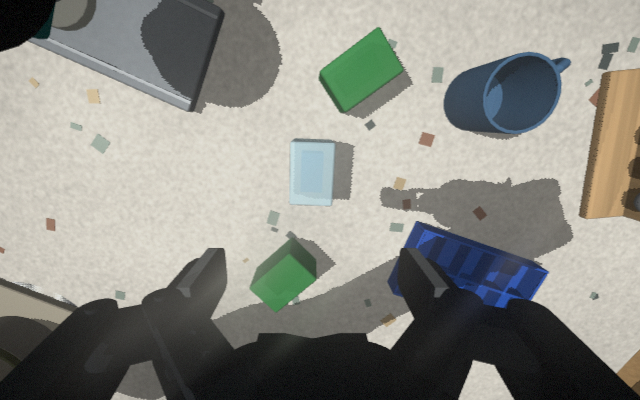

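```bash
cat >> h.py <<'E'
from scipy.optimize import minimize
def fitblock(im,c,x0,box,z0=0):
    _,m=blob(im,(85,25,90),(115,160,255),box)
    n,l,st,_=cv2.connectedComponentsWithStats(m); i=1+np.argmax(st[1:,4]); m=(l==i).astype(np.uint8)
    hull,_=cv2.findContours(m,cv2.RETR_EXTERNAL,cv2.CHAIN_APPROX_NONE); m=cv2.fillPoly(np.zeros_like(m),[max(hull,key=len)],1)
    def cost(p):
        x,y,a=p[0],p[1],p[2]/30; ca,sa=np.cos(a),np.sin(a)
        q=np.array([proj(c,[x+ca*i-sa*j,y+sa*i+ca*j,z]) for i in(-40,40) for j in(-27.5,27.5) for z in(z0,z0+60)],np.float32)
        k=np.zeros_like(m); cv2.fillConvexPoly(k,np.round(cv2.convexHull(q)*16).astype(np.int32),1,cv2.LINE_AA if 0 else 8,4)
        return 1-(k&m).sum()/(k|m).sum()
    r=minimize(cost,x0,method='Nelder-Mead',options=dict(initial_simplex=np.array(x0)+np.array([[0,0,0],[8,0,0],[0,8,0],[0,0,4]]),xatol=.1,fatol=1e-4))
    return r.x[:2].round(1),np.degrees(r.x[2]/30).round(1),'1-IoU',round(r.fun,3),'px',int(m.sum())
E
python3 - <<'E'
from h import *
c=cam('wrist'); im=cv2.imread('pics/w1.png')
print(fitblock(im,c,[493,-301,.44*30],(270,125,345,215)))
f=cam('wrist')
print('bedcorner',ray(c,191,111,20).round(0), 'yA dir', )
# top face check
P=[ray(c,u,v,60)[:2].round(0) for u,v in[(292,143),(335,142),(333,206),(290,204)]];print(P)
E
```

```text
(array([ 490. , -301.5]), np.float64(23.3), '1-IoU', np.float64(0.139), 'px', 2708)
bedcorner [ 491. -129.   20.] yA dir
[array([ 515., -264.]), array([ 538., -309.]), array([ 466., -343.]), array([ 445., -293.])]
```

Request:
{"method": "play_rows", "body": {"steps": [[[100,0.001,0,-0.035,-0.03],[100,0,0,-0.04,0],[100,0,0,-0.04,0],[100,0,0,-0.04,0],[100,0,0,-0.04,0],[100,0,0,-0.035,0],[100,0,0,-0.019,0],[100,0,0,0,0],[0,0,0,0,0],[0,0,0,0,0],[0,0,0,0,0],[0,0,0,0,0]]]}}

```text
time: 3.85
eef_pos: [492.7, -301.0, 94.8]
ee_rot: [0.977, 0.212, 0.001, 0.001]
force: [-0.3, 1.5, 5.1]
gripper_width: 0.633
finger_force: 64.8
```

Request:
{"method": "play_rows", "body": {"steps": [[[0,0,0,0,0],[0,0,0,0,0],[0,0,0,0.01,0],[0,0,0,0.02,0]]]}}

```text
time: 4.25
eef_pos: [491.1, -300.3, 123.1]
ee_rot: [0.977, 0.211, -0.001, -0.001]
force: [-0.1, -0.2, -3.8]
gripper_width: 0.639
finger_force: 64.0
```

Request:
{"method": "play_rows", "body": {"steps": [[[0,0,0,0.03,0.05],[0,0,0,0.043,0.09],[0,0.005,0.02,0.045,0.09],[0,0.005,0.03,0.045,0.09],[0,0.005,0.03,0.04,0.09],[0,0.005,0.04,0.03,0.1],[0,0.005,0.04,0.02,0.1],[0,0.005,0.045,0,0.1],[0,0.005,0.045,0,0.1],[0,0.005,0.04,0,0.1],[0,0.005,0.03,0,0.1],[0,0.005,0.02,0,0.06]]]}}

```text
time: 5.45
eef_pos: [540.9, 38.7, 372.7]
ee_rot: [0.731, 0.682, 0.0, -0.0]
force: [0.6, -1.0, -2.9]
gripper_width: 0.637
finger_force: 64.5
```

Run:
```python
from h import *
state(); c=cam('wrist'); im=ctrl.capture('wrist'); cv2.imwrite('pics/w2.png',im)
print(c[3],c[4].round(2), proj(c,[545,131,27]),blob(im,(3,150,100),(18,255,255))[0])
```

```text
t 5.45 tcp [540.9  38.7 372.7] yaxis -4.0 z [ 0.001  0.001 -1.   ] q [-0.63  0.12  0.52  1.6  -0.06  1.44 -0.17] F [ 0.6 -1.  -2.9] g 0.64 64.5
[545.04710732 107.90130368 442.41438958] [[ 1.   -0.07 -0.02]
 [-0.07 -0.96 -0.27]
 [ 0.    0.27 -0.96]] [310.54136488 102.12624098] []
```

View pics/w2.png

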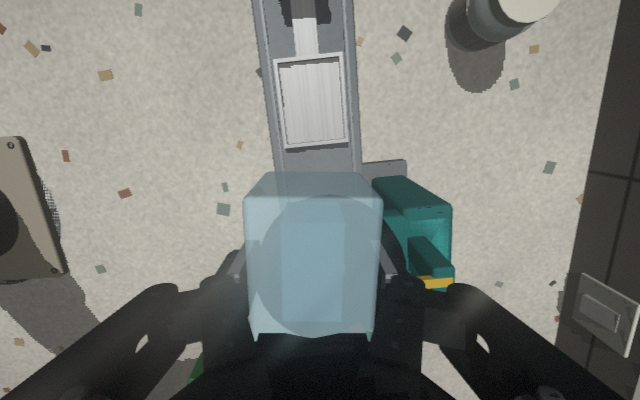

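Run:
```python
from h import *
c=cam('wrist')
P=np.array([ray(c,u,v,35)[:2] for u,v in[(273,59),(343.5,53),(350.5,143),(279.5,151)]]);print(P.round(0),P.mean(0).round(1))
for i in range(4):
    d=P[(i+1)%4]-P[i];print(np.linalg.norm(d).round(0),np.degrees(np.arctan2(d[1],d[0])).round(1))
B=np.array([ray(c,u,v,20)[:2] for u,v in[(355,5),(361,165),(257,40),(275,170)]]);print(B.round(0))
# edge refine: line fits from Canny
```

```text
[[500. 189.]
 [591. 190.]
 [597.  77.]
 [498.  72.]] [546.4 132.1]
91.0 0.8
114.0 -87.0
99.0 -177.3
117.0 88.7
[[609. 248.]
 [613.  43.]
 [480. 216.]
 [487.  44.]]
```

Request:
{"method": "play_rows", "body": {"steps": [[[0,0.002,0.03,0,0.05],[0,0.002,0.035,0,0.05],[0,0.002,0.029,-0.02,0],[0,0,0,-0.04,0],[0,0,0,-0.045,0],[0,0,0,-0.045,0],[0,0,0,-0.04,0],[0,0,0,-0.03,0],[0,0,0,-0.018,0],[0,0,0,-0.006,0],[0,0,0,0,0]]]}}

```text
time: 6.6
eef_pos: [547.3, 129.9, 128.0]
ee_rot: [0.699, 0.716, -0.0, 0.0]
force: [0.1, 0.0, -2.7]
gripper_width: 0.633
finger_force: 64.2
```

Run:
```python
from h import *
state()
im=ctrl.capture('side'); c=cam('side'); u,v=proj(c,[547,132,50]).astype(int); print(u,v)
a=cv2.resize(im[v-60:v+60,u-80:u+80],None,fx=4,fy=4,interpolation=cv2.INTER_CUBIC)
cv2.imwrite('pics/s2.png',a)
```

```text
t 6.6 tcp [547.3 129.9 128. ] yaxis 1.4 z [-0.    -0.001 -1.   ] q [-0.67  0.38  0.42  1.84 -0.18  0.96 -0.14] F [ 0.1  0.  -2.7] g 0.63 64.2
301 240
```

View pics/s2.png

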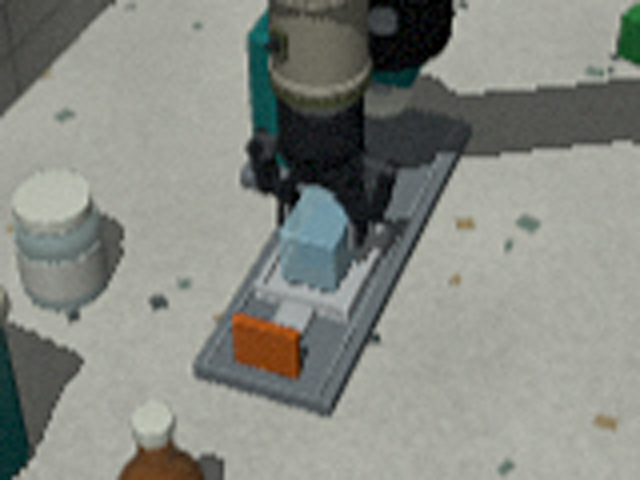

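Request:
{"method": "play_rows", "body": {"steps": [[[0,0,0.002,-0.002,0],[0,0,0,-0.002,0],[0,0,0,-0.0015,0],[0,0,0,0,0]]]}}

```text
time: 7.05
eef_pos: [547.2, 132.5, 122.6]
ee_rot: [0.698, 0.716, 0.0, 0.0]
force: [-0.7, 0.6, -3.5]
gripper_width: 0.638
finger_force: 64.2
```

Request:
{"method": "play_rows", "body": {"steps": [[[0,0,0,-0.001,0],[0,0,0,-0.001,0],[0,0,0,0,0]]]}}

```text
time: 7.35
eef_pos: [547.4, 132.5, 121.7]
ee_rot: [0.698, 0.716, 0.0, -0.0]
force: [-7.0, -1.3, 11.4]
gripper_width: 0.634
finger_force: 65.9
```

Request:
{"method": "play_rows", "body": {"steps": [[[60,0,0,0,0],[100,0,0,0,0],[100,0,0,0,0],[100,0,0,0,0],[100,0,0,0.01,0],[100,0,0,0.03,0],[100,0,0,0.04,0],[100,0,0.015,0.04,0],[50,0,0.04,0,0],[0,-0.002,0.045,0,0],[0,-0.002,0.045,0,0],[0,0,0.03,0,0]]]}}

```text
time: 8.55
eef_pos: [542.1, 311.3, 241.3]
ee_rot: [0.697, 0.717, 0.001, -0.0]
force: [0.4, -0.5, 0.9]
gripper_width: 0.331
finger_force: 0.0
```

Run:
```python
from h import *
state(); im=ctrl.capture('side'); cs=cam('side')
it=ctrl.capture('top'); c=cam('top')
u,v=proj(cs,[547,162,50]).astype(int)
a=cv2.resize(im[v-60:v+60,u-50:u+50],None,fx=4,fy=4,interpolation=cv2.INTER_CUBIC)
u,v=proj(c,[547,162,50]).astype(int)
b=cv2.resize(it[v-60:v+60,u-50:u+50],None,fx=4,fy=4,interpolation=cv2.INTER_CUBIC)
cv2.imwrite('pics/s3.png',np.hstack([a,b])[:,:800])
```

```text
t 8.55 tcp [542.1 311.3 241.3] yaxis 1.6 z [ 0.     0.002 -1.   ] q [-0.88  0.38  0.36  1.56 -0.14  1.22 -0.46] F [ 0.4 -0.5  0.9] g 0.33 0.0
```

View pics/s3.png

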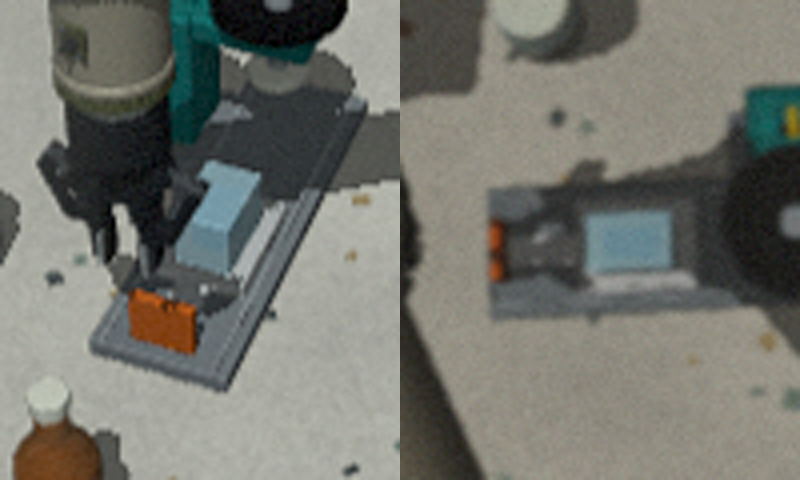

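Request:
{"method": "play_rows", "body": {"steps": [[[0,0,0,-0.03,0],[0,0,0,-0.04,0],[0,0,0,-0.035,0],[0,0,0,-0.012,0],[0,0,-0.015,0,0],[0,0,-0.01,0,0],[0,0,-0.005,0,0],[0,0,-0.005,0,0],[0,0,-0.006,0,0],[0,0,-0.007,0,0],[0,0,-0.008,0,0],[0,0,-0.009,0,0]]]}}

```text
time: 9.85
eef_pos: [543.3, 242.0, 123.6]
ee_rot: [0.698, 0.716, 0.0, 0.0]
force: [1.4, 1.1, 0.5]
gripper_width: 0.001
finger_force: 0.9
```

Request:
{"method": "play_rows", "body": {"steps": [[[0,0,-0.01,0,0],[0,0,-0.01,0,0],[0,0.001,-0.01,0,0],[0,0,-0.01,0,0],[0,0.001,-0.01,0,0],[0,0,-0.01,0,0],[0,0.001,-0.01,0,0],[0,0,-0.01,0,0],[0,0,-0.008,0,0],[0,0,-0.006,0,0],[0,0,-0.005,0,0],[0,0,-0.004,0,0]]]}}

```text
time: 11.05
eef_pos: [546.5, 139.2, 123.7]
ee_rot: [0.698, 0.716, 0.0, 0.0]
force: [1.1, 2.2, -2.3]
gripper_width: 0.003
finger_force: 0.8
```

Request:
{"method": "play_rows", "body": {"steps": [[[0,0,-0.004,0,0],[0,0,-0.003,0,0],[0,0,-0.003,0,0],[0,0,-0.002,0,0],[0,0,-0.002,0,0],[0,0,-0.0,0,0]]]}}

```text
time: 11.65
eef_pos: [546.2, 125.0, 123.5]
ee_rot: [0.698, 0.716, -0.0, 0.0]
force: [0.4, 0.2, 0.6]
gripper_width: -0.001
finger_force: 0.0
```

Request:
{"method": "play_rows", "body": {"steps": [[[0,0,-0.002,0,0],[0,0,-0.002,0,0],[0,0,0,0,0]]]}}

```text
time: 11.95
eef_pos: [546.0, 123.5, 123.5]
ee_rot: [0.698, 0.717, 0.001, -0.001]
force: [1.3, 7.6, -1.6]
gripper_width: -0.002
finger_force: 4.1
```

Request:
{"method": "play_rows", "body": {"steps": [[[0,0,-0.002,0,0],[0,0,-0.002,0,0],[0,0,0,0,0]]]}}

```text
time: 12.25
eef_pos: [546.0, 123.2, 123.6]
ee_rot: [0.696, 0.718, 0.003, -0.002]
force: [1.5, 20.6, -4.3]
gripper_width: -0.0
finger_force: 9.9
```

Request:
{"method": "play_rows", "body": {"steps": [[[0,0,0.01,0,0],[0,0,0.01,0.02,0],[0,0,0,0.04,0],[0,0,0,0.045,0],[0,0,0,0.045,0],[0,0,0,0.045,0],[0,0,-0.01,0.045,0],[0,0,-0.04,0.036,0],[0,0.003,-0.045,0,0],[0,0.003,-0.045,0,0],[0,0,-0.045,0,0],[0,0,-0.03,0,0]]]}}

```text
time: 13.45
eef_pos: [551.4, -78.9, 397.0]
ee_rot: [0.7, 0.714, -0.001, 0.0]
force: [0.3, 0.8, -0.0]
gripper_width: 0.003
finger_force: 0.0
```

Run:
```python
from h import *
state(); c=cam('wrist'); im=ctrl.capture('wrist'); cv2.imwrite('pics/w3.png',im)
print(proj(c,[551,-23,224]))
```

```text
t 13.45 tcp [551.4 -78.9 397. ] yaxis 1.2 z [-0.    -0.001 -1.   ] q [-0.47  0.15  0.6   1.52 -0.08  1.5   0.16] F [ 0.3  0.8 -0. ] g 0.0 0.0
[313.69024664 136.38672017]
```

View pics/w3.png

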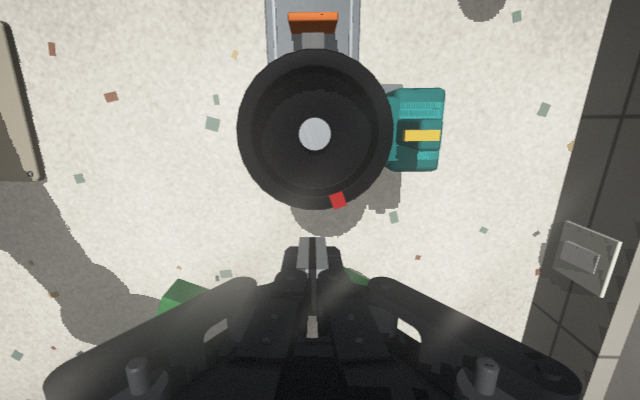

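Run:
```python
from h import *
c=cam('wrist'); im=cv2.imread('pics/w3.png')
g=cv2.cvtColor(im,cv2.COLOR_BGR2GRAY)
box=g[110:160,290:340]; m=(box>110).astype(np.uint8); mo=cv2.moments(m,True); u,v=mo['m10']/mo['m00']+290,mo['m01']/mo['m00']+110
H=ray(c,u,v,207); print('hub',u,v,H.round(1),m.sum())
bl,_=blob(im,(0,120,80),(8,255,255),(220,40,400,220)); print(bl)
bp,_=blob(im,(20,120,80),(35,255,255),(390,80,450,170)); print(bp)
M=ray(c,*bl[0][1],222); T=ray(c,404,135.5,243)
print('mark',M,'ptr',T,'r',np.linalg.norm(M[:2]-H[:2]),np.linalg.norm(T[:2]-H[:2]))
am=np.arctan2(*(M-H)[[1,0]]); ap=np.arctan2(*(T-H)[[1,0]]); print('angle mark',np.degrees(am),'ptr',np.degrees(ap),'wheel',ap-am)
```

```text
hub 314.40291262135923 133.58616504854368 [551.5 -26.5 207. ] 824
[(220, [337.5, 199.6], [329, 191, 18, 18])]
[(390, [421.4, 135.0], [403, 130, 37, 11])]
mark [572.66552461 -81.92211168 222.        ] ptr [618.76376048 -25.07412459 243.        ] r 59.31738184916672 67.30649809630171
angle mark -69.06693980222508 ptr 1.2307221474186554 wheel 1.2269256574752194
```

Request:
{"method": "play_rows", "body": {"steps": [[[45,-0.002,0,0,0.138],[45,-0.002,-0.001,0,0.138],[45,-0.002,0,0,0.138],[45,-0.002,-0.001,0,0.138],[45,-0.002,0,-0.01,0.138],[45,-0.002,-0.001,-0.01,0.138],[45,-0.002,0,-0.02,0.138],[45,-0.002,0,-0.02,0.138],[45,-0.002,0,-0.02,0.138],[45,0,0,0,0]]]}}

```text
time: 14.5
eef_pos: [532.8, -77.7, 314.4]
ee_rot: [0.15, 0.989, -0.001, -0.002]
force: [-0.1, 0.1, 0.4]
gripper_width: 0.45
finger_force: 0.0
```

```bash
cat > arc.py <<'E'
from h import *
W=np.array([551.5,-26.5])
s=state(); R=Ro.from_quat(s['ee_rot']).as_matrix(); d=s['eef_pos'][:2]-W
print('r',np.linalg.norm(d).round(1),'psi+180',(np.degrees(np.arctan2(d[1],d[0]))+180).round(1))
E
python3 - <<'E'
exec(open('arc.py').read())
# arc rows: yaw 72.4 -> -72.4 in 20 rows
a=np.radians(np.linspace(72.4,-72.4,21)); P=-58.5*np.c_[np.cos(a),np.sin(a)]
print((a[1]-a[0]).round(4)); print((np.round(np.diff(np.round(P,1),axis=0),1)/1000).tolist())
E
```

```text
t 14.5 tcp [532.8 -77.7 314.4] yaxis 72.7 z [-0.005 -0.    -1.   ] q [-0.39  0.14  0.5   1.7  -0.07  1.33  1.39] F [-0.1  0.1  0.4] g 0.45 0.0
r 54.5 psi+180 70.0
-0.1264
[[-0.006900000000000001, 0.0027], [-0.0065, 0.0035], [-0.006, 0.0043], [-0.0054, 0.0050999999999999995], [-0.0047, 0.0056], [-0.004, 0.0063], [-0.0031, 0.0067], [-0.0023, 0.007], [-0.0014, 0.0072], [-0.0005, 0.0074], [0.0005, 0.0074], [0.0014, 0.0072], [0.0023, 0.007], [0.0031, 0.0067], [0.004, 0.0063], [0.0047, 0.0056], [0.0054, 0.0050999999999999995], [0.006, 0.0043], [0.0065, 0.0035], [0.006900000000000001, 0.0027]]
```

Request:
{"method": "play_rows", "body": {"steps": [[[45,0.001,-0.0045,0,0],[45,0,0,-0.02,0],[45,0,0,-0.015,0],[45,0,0,-0.004,0],[45,0,0,0,0],[45,0,0,0,0]]]}}

```text
time: 15.1
eef_pos: [535.8, -82.4, 279.2]
ee_rot: [0.152, 0.988, 0.0, 0.001]
force: [-1.0, -0.5, 1.1]
gripper_width: 0.45
finger_force: 0.0
```

```bash
python3 arc.py
```

```text
t 15.1 tcp [535.8 -82.4 279.2] yaxis 72.5 z [ 0.001 -0.    -1.   ] q [-0.38  0.17  0.5   1.74 -0.08  1.25  1.41] F [-1.  -0.5  1.1] g 0.45 0.0
r 58.1 psi+180 74.3
```

Request:
{"method": "play_rows", "body": {"steps": [[[45,-0.001,0,-0.003,0],[0,0,0,0,0],[0,0,0,0,0],[0,0,0,0,0],[0,0,0,0,0],[0,0,0,0,0]]]}}

```text
time: 15.7
eef_pos: [534.6, -77.7, 275.8]
ee_rot: [0.149, 0.989, 0.003, -0.0]
force: [-3.5, 16.1, 7.8]
gripper_width: 0.155
finger_force: 57.5
```

```bash
python3 arc.py
```

```text
t 15.7 tcp [534.6 -77.7 275.8] yaxis 72.9 z [-0.     0.006 -1.   ] q [-0.38  0.17  0.5   1.75 -0.09  1.25  1.41] F [-3.5 16.1  7.8] g 0.15 57.5
r 53.9 psi+180 71.7
```

Request:
{"method": "play_rows", "body": {"steps": [[[0,-0.0069,0.0047,0,-0.1264],[0,-0.0065,0.0055,0,-0.1264],[0,-0.006,0.0043,0,-0.1264],[0,-0.0054,0.0051,0,-0.1264],[0,-0.0047,0.0056,0,-0.1264],[0,-0.004,0.0063,0,-0.1264],[0,-0.0031,0.0067,0,-0.1264],[0,-0.0023,0.007,0,-0.1264],[0,-0.0014,0.0072,0,-0.1264],[0,-0.0005,0.0074,0,-0.1264]]]}}

```text
time: 16.7
eef_pos: [494.3, -20.9, 275.8]
ee_rot: [0.707, 0.707, 0.002, 0.001]
force: [7.0, 3.8, -2.0]
gripper_width: 0.156
finger_force: 57.5
```

```bash
sed -i 's/-26.5/-23.0/' arc.py; python3 arc.py
```

```text
t 16.7 tcp [494.3 -20.9 275.8] yaxis -0.0 z [ 0.003  0.002 -1.   ] q [-0.54  0.05  0.51  1.86 -0.03  1.23 -0.02] F [ 7.   3.8 -2. ] g 0.16 57.5
r 57.3 psi+180 357.8
```

Forces low; continue the second half.

Request:
{"method": "play_rows", "body": {"steps": [[[0,0.0005,0.0074,0,-0.1264],[0,0.0014,0.0072,0,-0.1264],[0,0.0023,0.007,0,-0.1264],[0,0.0031,0.0067,0,-0.1264],[0,0.004,0.0063,0,-0.1264],[0,0.0047,0.0056,0,-0.1264],[0,0.0054,0.0051,0,-0.1264],[0,0.006,0.0043,0,-0.1264],[0,0.0065,0.0035,0,-0.1264],[0,0.0069,0.0027,0,-0.1264],[0,0,0,0,0]]]}}

```text
time: 17.8
eef_pos: [536.2, 33.5, 275.8]
ee_rot: [0.988, 0.152, 0.002, 0.001]
force: [7.5, -0.5, -0.4]
gripper_width: 0.151
finger_force: 57.4
```

```bash
python3 arc.py
```

```text
t 17.8 tcp [536.2  33.5 275.8] yaxis -72.5 z [ 0.004 -0.001 -1.   ] q [-0.63  0.16  0.53  1.76 -0.08  1.24 -1.34] F [ 7.5 -0.5 -0.4] g 0.15 57.4
r 58.5 psi+180 285.2
```

Request:
{"method": "play_rows", "body": {"steps": [[[45,0,0,0,0],[45,0,0,0,0],[45,0,0,0,0],[45,0,0,0.015,0],[45,0,0,0.025,0.13],[45,0,-0.006,0,0.13],[45,0,-0.006,0,0.13],[45,0,-0.006,0,0.13],[45,0,-0.006,0,0.13],[45,0,-0.006,0,0.13],[45,0,-0.006,0,0.13],[45,0,-0.006,0,0.13]]]}}

```text
time: 19.0
eef_pos: [534.0, -8.9, 315.0]
ee_rot: [0.779, 0.627, 0.0, -0.0]
force: [-0.6, -0.8, -0.5]
gripper_width: 0.448
finger_force: 0.0
```

Request:
{"method": "play_rows", "body": {"steps": [[[45,0,-0.006,0,0.13],[45,0,-0.006,0,0.13],[45,0,-0.006,0,0.13],[45,0,-0.006,0,0.13],[45,0,-0.006,0,0.13],[45,0,-0.006,0,0.13],[45,0,-0.006,0,0.13],[45,0,-0.008,0,0.13],[45,0,-0.009,0,0.13],[45,0,-0.01,0,0.13],[45,0,0,0,0.06],[45,0,0,0,0]]]}}

```text
time: 20.2
eef_pos: [534.1, -77.9, 315.0]
ee_rot: [0.214, 0.977, 0.0, -0.0]
force: [-0.3, 0.6, 0.0]
gripper_width: 0.448
finger_force: 0.0
```

```bash
python3 arc.py
```

```text
t 20.2 tcp [534.1 -77.9 315. ] yaxis 65.3 z [-0.  0. -1.] q [-0.36  0.14  0.46  1.69 -0.06  1.33  1.26] F [-0.3  0.6  0. ] g 0.45 0.0
r 57.6 psi+180 72.4
```

Request:
{"method": "play_rows", "body": {"steps": [[[45,0,0,-0.005,0.125],[45,0,0,-0.015,0],[45,0,0,-0.015,0],[45,0,0,-0.004,0],[45,0,0,0,0],[0,0,0,0,0],[0,0,0,0,0],[0,0,0,0,0],[0,0,0,0,0],[0,0,0,0,0]]]}}

```text
time: 21.2
eef_pos: [534.4, -77.2, 277.0]
ee_rot: [0.152, 0.988, 0.0, 0.0]
force: [-2.9, 1.9, 6.0]
gripper_width: 0.164
finger_force: 56.8
```

```bash
python3 arc.py
```

```text
t 21.2 tcp [534.4 -77.2 277. ] yaxis 72.5 z [ 0.001  0.001 -1.   ] q [-0.34  0.16  0.45  1.75 -0.07  1.25  1.39] F [-2.9  1.9  6. ] g 0.16 56.8
r 56.9 psi+180 72.5
```

Request:
{"method": "play_rows", "body": {"steps": [[[0,-0.0069,0.0027,0,-0.1264],[0,-0.0065,0.0035,0,-0.1264],[0,-0.006,0.0043,0,-0.1264],[0,-0.0054,0.0051,0,-0.1264],[0,-0.0047,0.0056,0,-0.1264],[0,-0.004,0.0063,0,-0.1264],[0,-0.0031,0.0067,0,-0.1264],[0,-0.0023,0.007,0,-0.1264],[0,-0.0014,0.0072,0,-0.1264],[0,-0.0005,0.0074,0,-0.1264]]]}}

```text
time: 22.2
eef_pos: [494.2, -21.2, 277.0]
ee_rot: [0.709, 0.705, 0.001, 0.001]
force: [5.5, 0.8, -0.5]
gripper_width: 0.161
finger_force: 56.7
```

Request:
{"method": "play_rows", "body": {"steps": [[[0,0.0005,0.0074,0,-0.1264],[0,0.0014,0.0072,0,-0.1264],[0,0.0023,0.007,0,-0.1264],[0,0.0031,0.0067,0,-0.1264],[0,0.004,0.0063,0,-0.1264],[0,0.0047,0.0056,0,-0.1264],[0,0.0054,0.0051,0,-0.1264],[0,0.006,0.0043,0,-0.1264],[0,0.0065,0.0035,0,-0.1264],[0,0.0069,0.0027,0,-0.1264],[0,0,0,0,0]]]}}

```text
time: 23.3
eef_pos: [535.9, 33.5, 277.0]
ee_rot: [0.989, 0.15, 0.002, 0.001]
force: [3.4, -2.2, 1.9]
gripper_width: 0.154
finger_force: 56.7
```

```bash
python3 arc.py
```

```text
t 23.3 tcp [535.9  33.5 277. ] yaxis -72.7 z [ 0.004 -0.001 -1.   ] q [-0.58  0.15  0.48  1.76 -0.07  1.24 -1.35] F [ 3.4 -2.2  1.9] g 0.15 56.7
r 58.6 psi+180 285.5
```

Request:
{"method": "play_rows", "body": {"steps": [[[45,0,0,0,0],[45,0,0,0,0],[45,0,0,0,0],[45,0,0,0.02,0],[45,0,0,0.04,0.14],[45,0,-0.01,0.04,0.14],[45,0.002,-0.015,0.02,0.14],[45,0.003,-0.017,0,0.14],[45,0.003,-0.017,0,0.14],[45,0.003,-0.017,0,0.14],[45,0.003,-0.017,0,0.14],[45,0.003,-0.017,0,0.14]]]}}

```text
time: 24.5
eef_pos: [551.1, -76.6, 396.0]
ee_rot: [0.754, 0.657, 0.0, -0.0]
force: [-0.5, 0.9, 0.3]
gripper_width: 0.447
finger_force: 0.0
```

Request:
{"method": "play_rows", "body": {"steps": [[[45,0,-0.002,0,0.14],[45,0,0,0,0.03],[45,0,0,0,0]]]}}

```text
time: 24.8
eef_pos: [551.1, -77.6, 395.9]
ee_rot: [0.699, 0.716, 0.0, -0.0]
force: [0.4, 1.0, 0.7]
gripper_width: 0.446
finger_force: 0.0
```

Run:
```python
exec(open('arc.py').read())
c=cam('wrist'); im=ctrl.capture('wrist')
g=cv2.cvtColor(im,cv2.COLOR_BGR2GRAY); p=proj(c,[551.5,-26,207]).astype(int)
b=g[p[1]-25:p[1]+25,p[0]-25:p[0]+25]; mo=cv2.moments((b>110).astype(np.uint8),True); H=ray(c,mo['m10']/mo['m00']+p[0]-25,mo['m01']/mo['m00']+p[1]-25,207)
bl,_=blob(im,(0,120,80),(8,255,255),(220,40,410,220)); bp,_=blob(im,(20,120,80),(35,255,255),(380,80,450,170)); print(bl[:2],bp[:2])
M=ray(c,*bl[0][1],222); T=ray(c,*bp[0][1],243)
am=np.arctan2(*(M-H)[[1,0]]); ap=np.arctan2(*(T-H)[[1,0]]); print(H,M,T,'r',np.linalg.norm((M-H)[:2]),'mark-ptr deg',np.degrees(am-ap))
si=ctrl.capture('side'); u,v=proj(cam('side'),[551,-10,100]).astype(int); print(u,v)
a=cv2.resize(si[v-50:v+50,u-50:u+50],(400,400),interpolation=cv2.INTER_CUBIC)
cv2.imwrite('pics/f1.png',np.hstack([a,im[0:400,220:620]]))
```

```text
t 24.8 tcp [551.1 -77.6 395.9] yaxis 1.4 z [-0.  0. -1.] q [-0.38  0.15  0.5   1.52 -0.07  1.49  0.14] F [0.4 1.  0.7] g 0.45 0.0
r 54.6 psi+180 89.6
[(256, [386.3, 141.2], [378, 134, 19, 16])] [(376, [421.5, 137.7], [404, 132, 37, 12])]
[551.62572543 -21.54789783 207.        ] [610.73474806 -23.92029608 222.        ] [631.63517455 -19.33799198 243.        ] r 59.15661272673533 mark-ptr deg -3.8805276502817656
314 207
```

View pics/f1.png

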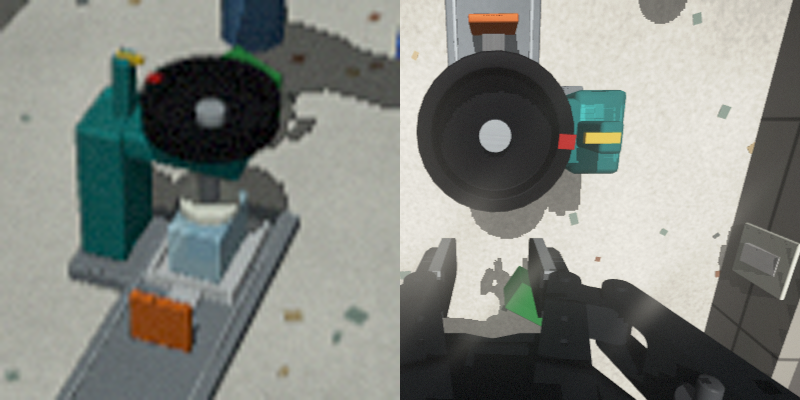

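Request:
{"method": "play_rows", "body": {"steps": [[[45,-0.025,0.02,0,0],[45,-0.032,0.034,0,0],[45,0,0,-0.04,0],[45,0,0,-0.04,0],[45,0,0,-0.03,0],[45,0,0,-0.009,0],[45,0,0,0,0],[0,0,0,0,0],[0,0,0,0,0],[0,0,0,0,0],[0,0,0,0,0],[0,0,0,0,0]]]}}

```text
time: 26.1
eef_pos: [494.8, -25.5, 278.9]
ee_rot: [0.699, 0.715, 0.001, 0.001]
force: [-1.9, -4.4, 5.8]
gripper_width: 0.138
finger_force: 57.5
```

```bash
python3 arc.py
```

```text
t 26.1 tcp [494.8 -25.5 278.9] yaxis 1.3 z [ 0.002 -0.001 -1.   ] q [-0.47  0.05  0.44  1.85 -0.02  1.24  0.01] F [-1.9 -4.4  5.8] g 0.14 57.5
r 56.8 psi+180 2.5
```

Request:
{"method": "play_rows", "body": {"steps": [[[0,0,-0.0019,0,0.032],[0,0,-0.0019,0,0.032],[0,0,0,0,0],[0,0,0,0,0],[45,0,0,0,0],[45,0,0,0,0],[45,0,0,0,0],[45,0,0,0.02,0],[45,0,0,0.04,0],[45,0,0,0.04,0],[45,0.03,-0.03,0.02,-0.03],[45,0.026,-0.022,0,-0.03]]]}}

```text
time: 27.3
eef_pos: [551.8, -80.6, 401.0]
ee_rot: [0.696, 0.718, 0.003, 0.002]
force: [0.2, -0.6, -0.8]
gripper_width: 0.448
finger_force: 0.0
```

Run:
```python
exec(open('arc.py').read())
c=cam('wrist'); im=ctrl.capture('wrist')
bl,_=blob(im,(0,120,80),(8,255,255),(220,40,410,220)); bp,_=blob(im,(20,120,80),(35,255,255),(380,80,450,170))
M=ray(c,*bl[0][1],222); T=ray(c,*bp[0][1],243)
for H in ([552,-22.5],[551.6,-21.5],[551.5,-25]):
    a=lambda P:np.degrees(np.arctan2(P[1]-H[1],P[0]-H[0])); print(M.round(1),T.round(1),'mark-ptr',(a(M)-a(T)).round(2))
cv2.imwrite('pics/f2.png',im)
```

```text
t 27.3 tcp [551.8 -80.6 401. ] yaxis 1.7 z [ 0.007  0.001 -1.   ] q [-0.4   0.14  0.52  1.51 -0.07  1.5   0.16] F [ 0.2 -0.6 -0.8] g 0.45 0.0
r 57.6 psi+180 90.3
[610.7 -18.3 222. ] [631.9 -19.2 243. ] mark-ptr 1.8
[610.7 -18.3 222. ] [631.9 -19.2 243. ] mark-ptr 1.53
[610.7 -18.3 222. ] [631.9 -19.2 243. ] mark-ptr 2.4
```

Request:
{"method": "play_rows", "body": {"steps": [[[45,0,0,0.02,0],[45,0,0,0,0],[45,0,0,0,0]]]}}

```text
time: 27.65
eef_pos: [550.3, -79.5, 416.8]
ee_rot: [0.696, 0.718, 0.0, 0.0]
force: [-0.8, 0.8, -0.5]
gripper_width: 0.452
finger_force: 0.0
```

Run:
```python
from h import *
print(ctrl.job_done())
```

```text
the job is handed in; nothing more can be done
None
```

I handed the job in at about 28 s: the block stands upright in the tray, the tray is against its stop, and the foot was on the block when last seen. The red mark reads about 2° short of the pointer, after a small counter-clockwise correction because the cranking ran about 4° past it.

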